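# Pack the hung-up sleeves home in the magazine tube

### The arm

A 6-joint arm with a two-finger parallel gripper is mounted at the origin on a cart in front of the work surface, level with it; the furniture and walls round the work are solid. World frame = base frame: x ahead of the robot, y to its left, z up, the work surface at z = 0. Lengths are in m, angles in rad, forces in N, time in s.
With the tool pointing down it reaches from about 0.35 to 0.975 m from the base axis. Payload 4.9 kg.
Tool frame: the origin (TCP) lies at the very end of the fingers, on their centre line; the grasp point (between the pads) lies 19 mm behind it (manip.grasp_offset is the distance from the TCP to the grasp point, in m); z points along the fingers, y is the line along which they close (so a half turn about z gives the same grasp; the last joint's range is limited). The gripper opens to 85 mm and grips with 20 to 120 N. Pads are 22 mm wide; open, the fingers measure 114 mm over their backs; the gripper's body (76 mm by 85 mm) begins 54 mm behind the grasp point. The pads swing forward as they close: fully open they stand 13 mm farther back than shut.
Start: joints at [0.99, 0.053, 1.613, -0, 1.476, -0.119], TCP at [0.278, 0.56, 0.231] pointing down, gripper open.
Joint ranges: [-3.01, 3.01], [-1.01, 2.22], [0.06, 2.58], [-1.02, 4.17], [0.09, 2.62], [-3.14, 3.14]. Speed limits (rad/s): [2.57, 2.57, 3.14, 3.14, 3.14, 3.14].

### API

Orientations are given as a unit quaternion [w, x, y, z].
In Python, from plant import manip, eyes, job_done, models gives the robot as it stands.
- The arm moves only by the tool servo_tool, never from a script. Its argument "motion" is one flat list of numbers, 5 for each row, row after row: the opening, from -1 (shut) to 1 (fully open), then the shift along the tool's x, y, z normalised to -1 to 1, where 1 is 120 mm, then the turn about the tool's z normalised to -1 to 1, where 1 is 45 degrees. A call has 1 to 5 rows; each row is the pose to reach, as a shift and turn from the pose commanded when the call began, along the tool's axes at that moment; what a row does not reach only later rows make up. A row lasts 1/8 s, in which the tool goes at most 62.5 mm and 10.7 degrees, less where a joint would pass 70% of its speed; a pose out of reach is approached as far as the arm can. A call with a number of a shift or a turn outside -1 to 1 is refused whole. A call with a gripper value outside its range is refused whole. The fingers move at their own pace and stop on an object; the grip force is fixed at half the most. Time passes only in rows, so rows that repeat a pose let the fingers close. It gives the time, the measured TCP pose, the force, the opening and the grip force at its end, in the units of the state.
- manip.state(): the state, without advancing time (a new reading comes with each control period).
- eyes.grab_frame(name): name is "scene" or "side" or "wrist"; returns (picture, depth): 420x560x3 uint8, red, green, blue; 420x560 float32, m along the optical axis (not along the pixel's ray), 0 where there is no reading.
- eyes.camera_params(name): a dict with "fov_y" (degrees; the focal length in pixels is half the picture's height over the tangent of half this angle, whatever the lens; pixels are square), "cx", "cy" (the principal point, pixels), "pose" (4x4, takes a point from camera to world coordinates); the wrist camera has in their place "T_tool_cam" (4x4, takes a point from camera to tool coordinates, whose origin is the TCP and whose axes are the flange's). Camera axes: x right, y up, looking along -z (the intrinsics and any distortion apply to the point x, -y, -z); pixel columns grow to the right and rows downward; lengths in m; the calibration is good to about 2 mm. A picture is of the moment at which its call begins: read the wrist's pose just before it. camera_params takes no time and is no camera call.
- job_done(): hands the job in; it is judged then, once.
Trained networks look in the newest picture that a camera, given by its name, has taken for a name from the list of things; names that differ only in an ending like _2 or _b are one class to them, and where a whole thing is asked for, a point or a joint stands for the part that bears it (a point fixed in the world has none). Each returns a list of dicts, best first, with "p" (0 to 1); they miss things now and then, are a little off and sometimes report something else, mostly with a low value. They report only what shows in the picture. A call takes as long as a camera call.
- models.regions_of(camera, label): "mask" (420x560 bool, what is visible of it) and "pixel" ([column, row] in pixels, amid what is visible of it).
The state is a dict: "time": time; "joint_pos": joint angles; "joint_vel": joint speeds; "joint_efforts": joint torques, N m; "tool_pos": TCP position; "tool_rot": TCP orientation; "contact_force": force on the tool from outside, world axes, zero at the start; "ft_torque": the same for the moment, N m; "gripper_width": opening from 0.0 (shut) to 1.0 (fully open); "grasp_force": force on a finger pad.
Only numpy, scipy, OpenCV 4.12 (cv2) and the standard library are available. Lean on these libraries where they do the work, as an engineer would, in place of code of your own. Each camera call takes 0.05 s, during which the arm holds its last target. There are 200 camera calls.

### The job

A brass and a steel sleeve have hung up on the springs inside the clear magazine tube. Take the red-handled packing rod from its wooden stand and with it push the sleeves down the tube until the steel one sits on the bottom and the brass one on top of it, finishing with a firm push of about 15 to 20 N held for about half a second, and never pushing the sleeves or the tube harder than 25 N with the rod. Then put the rod back upright, fully down in its stand, without shifting the loupe or the grease tin.

Things in the scene. Friction and masses are not known exactly. Their poses are not given: they have to be found in the camera images.
- tube: Magazine tube, fixed to the bench: clear plastic tube standing upright on a dark steel foot (80 mm across), aluminium funnel on top, 132 mm high in all, 60 mm across at the funnel. Bore 30 mm. Origin at the centre of the underside, z up along the bore axis. Spring strips inside rub on the sleeves, so each sleeve stays where it is until pushed; sliding them takes a varying drag of up to about 10 N, which can drop to almost nothing part-way and rise again. The bottom is rigid
- tube_floor (a point): Centre of the rigid floor inside the tube, 14 mm above the underside of the foot
- tube_mouth (a point): Centre of the funnel's open upper rim, 118 mm above tube_floor; the funnel is 14 mm deep and narrows from 50 mm wide to the 30 mm bore
- steel_sleeve: Dark steel sleeve, ring 27 mm across, 18 mm high, hole about 9 mm, hung up in the lower half of the tube. Origin at the centre of its underside, z up
- brass_sleeve: Yellow brass sleeve, ring 26 mm across, 20 mm high, hole about 9 mm, hung up in the upper half of the tube above the steel one. Origin at the centre of its underside, z up
- rod: Packing rod, loose, 120 g, 155 mm long, standing upright in its stand: aluminium shaft 20 mm thick and 95 mm long with a flat end, above it a red square handle 24 x 24 mm, 60 mm high. Origin at the centre of the flat lower end, z up along the rod, x and y square to the handle's flat faces
- rod_grip (a point): Centre of the rod's red handle, 125 mm above its flat lower end, axes as the rod's
- rod_tip (a point): Centre of the rod's flat lower end
- stand: Wooden block 70 x 70 x 42 mm, fixed to the bench, with an upright hole in the middle for the rod. Origin at the centre of its underside
- stand_hole (a point): Centre of the mouth of the stand's hole, on the block's top, 42 mm above the bench; the hole is 26 mm wide with a small chamfer and 36 mm deep
- loupe: Black loupe, 35 mm across, 41 mm high, standing loose on the bench; not to be shifted. Origin at the centre of its underside
- grease_tin: Green and silver round grease tin, 67 mm across, 29 mm high, loose on the bench; not to be shifted. Origin at the centre of its underside

How it is judged:
On the way:
1. the rod presses the brass sleeve with 12 N or more for 0.3 s while the steel sleeve is on the tube's floor and the brass sleeve on the steel one (each within 2 mm) (contact force between rod and brass_sleeve above 12 N and z of steel_sleeve in the frame of tube_floor below 0.002 m and z of brass_sleeve in the frame of tube_floor below 0.02 m), for 0.3 s.
At the end, for the whole second after the job is handed in: The steel sleeve rests on the tube's floor and the brass sleeve on the steel one (each within 2 mm in height, within 4 mm of the bore axis), and the rod stands released and still in the stand's hole, fully down (within 3 mm) and upright (within 0.15 rad) (z of steel_sleeve in the frame of tube_floor below 0.002 m and horizontal distance between each of steel_sleeve, brass_sleeve and tube_floor below 0.004 m and z of brass_sleeve in the frame of tube_floor below 0.02 m and horizontal distance between rod_tip and stand_hole below 0.006 m and z of rod_tip in the frame of stand_hole below -0.033 m and angle between rod's own z axis and vertical below 0.15 rad and linear speed of rod below 0.02 m/s); the robot touches nothing.
It fails at once if the rod pushes a sleeve with more than 25 N (contact force between rod and brass_sleeve above 25 N or contact force between rod and steel_sleeve above 25 N).
It fails at once if the rod pushes the tube with more than 25 N (contact force between rod and tube above 25 N).
It fails at once if the loupe or the grease tin is shifted by more than 20 mm (distance of any of loupe, grease_tin from where it was at the start of the episode above 0.02 m).
It also fails if it takes over 64 s, if anything falls off the work surface, if the arm or the gripper's body presses on something with over 40 N, if the wrist force passes 120 N, or if a joint passes its speed limit or range.

## Working session

There is one attempt and no reset: what is moved stays moved. The work goes in short steps, Python scripts to look and compute and a tool call to move; the robot and the scene stay as the last step left them, time stands still between calls to the robot, and variables do not carry over. Pictures are saved under pics/ and viewed, at most 10 in all, crops included, and the job is handed in when it is done.

Besides the shell and the picture viewer there is one more tool, called after "Emit:" as name(argument=value, ...) on one line, values as JSON. servo_tool: Moves the arm, as the interface text tells. Its arguments: {"type":"object","properties":{"motion":{"type":"array","items":{"type":"number","minimum":-1,"maximum":1}}},"required":["motion"]}

```bash
mkdir -p pics; cat > h.py <<'E'
import numpy as np, cv2
from plant import manip, eyes, models
from scipy.spatial.transform import Rotation as R
def cam(n,st=None):
    p=eyes.camera_params(n); f=210/np.tan(np.radians(p['fov_y'])/2)
    if 'pose' in p: T=np.array(p['pose'])
    else:
        q=st['tool_rot']; T=np.eye(4); T[:3,:3]=R.from_quat([q[1],q[2],q[3],q[0]]).as_matrix(); T[:3,3]=st['tool_pos']; T=T@np.array(p['T_tool_cam'])
    return f,p['cx'],p['cy'],T,p
def cloud(n,depth,st=None):
    f,cx,cy,T,_=cam(n,st); v,u=np.mgrid[:420,:560]
    P=np.stack([(u-cx)/f*depth,-(v-cy)/f*depth,-depth],-1)
    return P@T[:3,:3].T+T[:3,3]
E
cat > m.py <<'E'
from h import *
print({k:np.round(v,3).tolist() for k,v in manip.state().items()})
for n in ['scene','side','wrist']:
    st=manip.state(); im,d=eyes.grab_frame(n); cv2.imwrite(f'pics/{n}0.png',im[:,:,::-1]); C=cloud(n,d,st)
    p=eyes.camera_params(n); print(n,{k:np.round(v,3).tolist() if not isinstance(v,(str,dict)) and v is not None else v for k,v in p.items()})
    for l in ['tube','rod','stand','loupe','grease_tin','steel_sleeve','brass_sleeve']:
        for r in models.regions_of(n,l)[:1]:
            m=r['mask']&(d>0); Q=C[m]
            if len(Q)>5: print(l,round(r['p'],2),np.round(r['pixel']),len(Q),'lo',np.percentile(Q,2,0).round(3),'hi',np.percentile(Q,98,0).round(3),'med',np.median(Q,0).round(3))
            top=Q[Q[:,2]>np.percentile(Q,98,0)[2]-.006] if len(Q)>5 else []
            if len(top)>5: print('   top',len(top),((np.percentile(top,2,0)+np.percentile(top,98,0))/2).round(4))
E
python3 m.py
```

```text
{'time': 0.0, 'joint_pos': [0.99, 0.053, 1.614, 0.0, 1.476, -0.119], 'joint_vel': [-0.001, -0.002, 0.0, -0.001, 0.0, 0.001], 'joint_efforts': [0.001, -39.369, -37.017, -0.0, 0.007, 0.0], 'tool_pos': [0.278, 0.559, 0.23], 'tool_rot': [-0.0, 0.229, 0.973, -0.001], 'contact_force': [-0.1, 1.061, -1.06], 'ft_torque': [0.025, -0.02, -0.005], 'grasp_force': 0.0, 'gripper_width': 0.999}
scene {'fov_y': 56.968, 'cx': 284.862, 'cy': 211.238, 'pose': [[0.648, 0.552, -0.525, 0.081], [-0.762, 0.453, -0.463, -0.392], [-0.017, 0.7, 0.714, 0.7], [0.0, 0.0, 0.0, 1.0]]}
tube 0.98 [326. 286.] 1903 lo [ 0.424 -0.199  0.001] hi [ 0.494 -0.126  0.132] med [ 0.452 -0.168  0.055]
   top 266 [ 0.4607 -0.163   0.1302]
rod 0.85 [240. 172.] 491 lo [0.531 0.133 0.037] hi [0.555 0.16  0.163] med [0.537 0.14  0.12 ]
   top 78 [0.5417 0.1455 0.1607]
stand 0.83 [247. 206.] 841 lo [0.5   0.103 0.001] hi [0.584 0.18  0.044] med [0.526 0.131 0.039]
   top 445 [0.5424 0.1443 0.0413]
loupe 0.67 [326. 221.] 263 lo [ 0.596 -0.063  0.   ] hi [ 0.656 -0.018  0.042] med [ 0.606 -0.05   0.024]
   top 73 [ 0.6128 -0.0466  0.03
[... 1050 characters left out ...]
 -0.021  0.002] hi [0.607 0.04  0.032] med [0.573 0.003 0.029]
   top 626 [0.5765 0.0104 0.0291]
steel_sleeve 0.37 [285. 285.] 68 lo [ 0.46  -0.167  0.092] hi [ 0.475 -0.154  0.103] med [ 0.469 -0.158  0.101]
   top 52 [ 0.4673 -0.1604  0.1009]
brass_sleeve 0.24 [316. 237.] 352 lo [ 0.599 -0.063  0.002] hi [ 0.628 -0.015  0.043] med [ 0.611 -0.052  0.025]
   top 97 [ 0.6151 -0.0469  0.0404]
wrist {'fov_y': 69.335, 'cx': 281.37, 'cy': 208.094, 'T_tool_cam': [[-0.0, 0.962, 0.273, 0.07], [1.0, -0.0, 0.001, 0.001], [0.001, 0.273, -0.962, -0.142], [0.0, 0.0, 0.0, 1.0]]}
stand 0.39 [120. 419.] 36 lo [0.5   0.164 0.001] hi [0.511 0.17  0.009] med [0.504 0.167 0.004]
   top 24 [0.5044 0.1669 0.0061]
```

```bash
python3 - <<'E'
import cv2,numpy as np
a=[cv2.resize(cv2.imread(f'pics/{n}0.png')[110:360,180:380],None,fx=2,fy=2,interpolation=2) for n in('scene','side')]
cv2.imwrite('pics/c0.png',np.hstack(a))
E
```

```text
(no output)
```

View pics/c0.png

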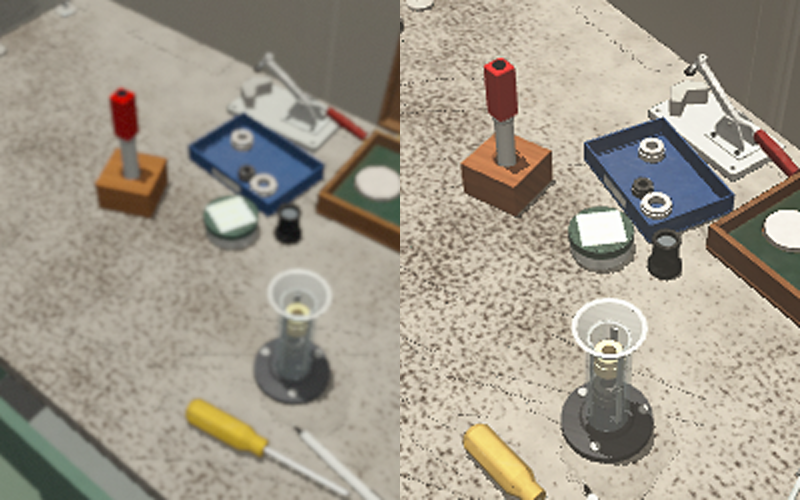

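Emit:
servo_tool(motion=[1,-0.45,-0.27,0,0,1,-0.9,-0.53,0,0,1,-1,-0.595,0,0])

```text
time: 1.58
tool_pos: [0.3556, 0.4399, 0.2314]
tool_rot: [0.0, 0.23, 0.973, -0.0]
contact_force: [0.1, -0.3, 0.7]
gripper_width: 0.999
grasp_force: 0.0
```

Emit:
servo_tool(motion=[1,-0.45,-0.27,0,0,1,-0.9,-0.53,0,0,1,-1,-0.595,0,0])

```text
time: 1.95
tool_pos: [0.431, 0.3229, 0.2315]
tool_rot: [0.0, 0.23, 0.973, 0.0]
contact_force: [0.5, 0.7, 0.8]
gripper_width: 1.001
grasp_force: 0.0
```

Emit:
servo_tool(motion=[1,-0.45,-0.27,0,0,1,-0.9,-0.53,0,0,1,-1,-0.595,0,0])

```text
time: 2.33
tool_pos: [0.5065, 0.2059, 0.2314]
tool_rot: [-0.0, 0.23, 0.973, 0.0]
contact_force: [0.0, 0.7, 0.4]
gripper_width: 0.999
grasp_force: 0.0
```

Emit:
servo_tool(motion=[1,-0.4,-0.24,0,0,1,-0.525,-0.31,0,0,1,-0.525,-0.31,0,0,1,-0.525,-0.31,0,0])

```text
time: 2.82
tool_pos: [0.5445, 0.1475, 0.2312]
tool_rot: [-0.0, 0.228, 0.974, 0.0]
contact_force: [-0.3, -0.3, 0.1]
gripper_width: 0.999
grasp_force: 0.0
```

```bash
cat > w.py <<'E'
import sys
from h import *
st=manip.state(); im,d=eyes.grab_frame('wrist'); cv2.imwrite(f'pics/{sys.argv[1]}.png',im[:,:,::-1]); C=cloud('wrist',d,st)
print(round(st['time'],2),np.round(st['tool_pos'],4),np.round(st['tool_rot'],4),np.round(st['contact_force'],2))
h=cv2.cvtColor(im,cv2.COLOR_RGB2HSV); red=((h[...,0]<8)|(h[...,0]>172))&(h[...,1]>120)&(d>0)&(abs(C[...,2]-.161)<.006)
Q=C[red]; print('red top',len(Q),Q[:,2].mean() if len(Q) else '')
if len(Q)>20:
    r=cv2.minAreaRect((Q[:,:2]*1000).astype(np.float32)); print(r)
for l in ['rod','stand']:
    for r in models.regions_of('wrist',l)[:1]:
        Q=C[r['mask']&(d>0)]; print(l,r['p'],r['pixel'],Q.min(0).round(3),Q.max(0).round(3))
        if l=='stand':
            T=Q[abs(Q[:,2]-.042)<.005]; print(cv2.minAreaRect((T[:,:2]*1000).astype(np.float32)))
E
python3 w.py w1
```

```text
2.83 [0.5445 0.1475 0.2312] [-3.000e-04  2.280e-01  9.737e-01  3.000e-04] [-0.26 -0.34  0.13]
red top 727 0.15986624319041942
((545.3429565429688, 147.27833557128906), (23.02482795715332, 23.611650466918945), 6.039355754852295)
rod 0.69 [280.9, 210.1] [0.533 0.135 0.017] [0.558 0.16  0.164]
stand 0.67 [283.7, 177.2] [ 0.501  0.092 -0.003] [0.58  0.193 0.044]
((546.2913208007812, 147.07362365722656), (70.24929809570312, 70.10114288330078), 23.483245849609375)
```

View pics/w1.png

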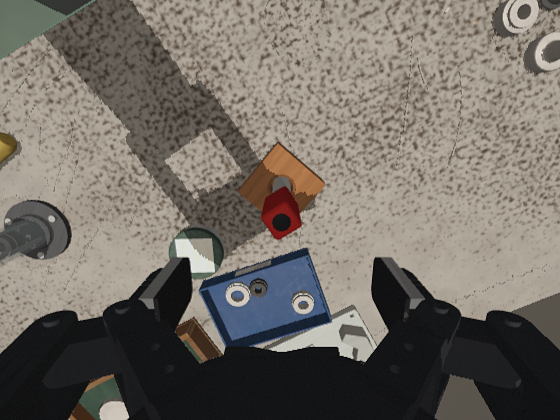

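Emit:
servo_tool(motion=[1,0,0,0,-0.23,1,0,0,0,-0.46,1,0,0,0,-0.69,1,0,0,0,-0.72,1,0,0,0,-0.72])

```text
time: 3.6
tool_pos: [0.545, 0.1464, 0.2314]
tool_rot: [0.0, -0.051, 0.999, 0.0]
contact_force: [0.2, -0.4, -0.1]
gripper_width: 0.996
grasp_force: 0.0
```

```bash
python3 w.py w2
```

```text
3.6 [0.545  0.1464 0.2314] [ 0.     -0.051   0.9987  0.    ] [ 0.17 -0.43 -0.06]
red top 711 0.15986631515677951
((545.2401733398438, 146.95155334472656), (22.950578689575195, 23.274600982666016), 6.704283714294434)
rod 0.85 [279.2, 209.6] [0.533 0.133 0.009] [0.558 0.16  0.164]
stand 0.9 [282.7, 176.2] [ 0.5    0.097 -0.002] [0.605 0.2   0.044]
((546.163818359375, 147.25779724121094), (70.25273132324219, 70.01303100585938), 23.39958381652832)
```

Emit:
servo_tool(motion=[1,0,0,0.4,0,1,0,0,0.8,0,1,0,0,0.99,0,1,0,0,0.99,0,1,0,0,0.99,0])

```text
time: 4.38
tool_pos: [0.5461, 0.1461, 0.114]
tool_rot: [0.001, -0.052, 0.999, 0.0]
contact_force: [-1.3, 0.1, 0.1]
gripper_width: 0.996
grasp_force: 0.0
```

Emit:
servo_tool(motion=[-1,0,0,0,0,-1,0,0,0,0,-1,0,0,0,0,-1,0,0,0,0,-1,0,0,0,0])

```text
time: 5.0
tool_pos: [0.5455, 0.1461, 0.1131]
tool_rot: [0.0, -0.052, 0.999, 0.0]
contact_force: [0.0, -0.1, 2.1]
gripper_width: 0.274
grasp_force: 59.2
```

Emit:
servo_tool(motion=[-1,0,0,0,0,-1,0,0,0,0,-1,0,0,0,0])

```text
time: 5.38
tool_pos: [0.5455, 0.1461, 0.1131]
tool_rot: [0.0, -0.052, 0.999, 0.0]
contact_force: [0.2, 0.2, 5.9]
gripper_width: 0.273
grasp_force: 59.3
```

Emit:
servo_tool(motion=[-1,0,0,-0.1,0,-1,0,0,-0.5,0,-1,0,0,-1,0,-1,0,0,-1,0])

```text
time: 5.88
tool_pos: [0.548, 0.1463, 0.2393]
tool_rot: [0.006, -0.052, 0.999, 0.0]
contact_force: [0.3, 0.7, -1.0]
gripper_width: 0.273
grasp_force: 59.8
```

Emit:
servo_tool(motion=[-1,0,0,-0.25,0,-1,0.2,-0.4,-0.25,0,-1,0.47,-0.8,-0.25,0,-1,0.47,-0.92,-0.25,0])

```text
time: 6.38
tool_pos: [0.4983, 0.0285, 0.2605]
tool_rot: [-0.002, -0.051, 0.999, -0.0]
contact_force: [1.1, 0.1, -1.8]
gripper_width: 0.271
grasp_force: 59.9
```

Emit:
servo_tool(motion=[-1,0.2,-0.4,0,0,-1,0.4,-0.7,0,0,-1,0.47,-0.92,0,0,-1,0.47,-0.92,0,0,-1,0.47,-0.92,0,0])

```text
time: 7.0
tool_pos: [0.4558, -0.0847, 0.2617]
tool_rot: [-0.001, -0.052, 0.999, 0.001]
contact_force: [-0.0, -0.1, -2.2]
gripper_width: 0.274
grasp_force: 60.0
```

```bash
cat > t.py <<'E'
import sys
from h import *
from scipy.optimize import least_squares
st=manip.state(); im,d=eyes.grab_frame('wrist'); cv2.imwrite(f'pics/{sys.argv[1]}.png',im[:,:,::-1]); C=cloud('wrist',d,st)
print(np.round(st['tool_pos'],4),np.round(st['tool_rot'],4),np.round(st['contact_force'],2),st['gripper_width'])
for r in models.regions_of('wrist','tube')[:1]:
    Q=C[r['mask']&(d>0)]; print(r['p'],r['pixel'],Q.min(0).round(3),Q.max(0).round(3))
    T=Q[abs(Q[:,2]-.132)<.004]; print('rim',len(T),cv2.minEnclosingCircle((T[:,:2]*1000).astype(np.float32)))
    if len(T)>10:
        s=least_squares(lambda p:np.hypot(T[:,0]-p[0],T[:,1]-p[1])-p[2],[*T[:,:2].mean(0),.028],loss='soft_l1',f_scale=.001); print('fit',s.x)
        f=Q[abs(Q[:,2]-.01)<.008]; print('foot',len(f),cv2.minEnclosingCircle((f[:,:2]*1000).astype(np.float32)))
E
python3 t.py t1
```

```text
[ 0.4558 -0.0847  0.2617] [-6.000e-04 -5.200e-02  9.986e-01  6.000e-04] [-0.03 -0.11 -2.16] 0.27434447400353
0.77 [211.4, 183.2] [ 0.424 -0.24  -0.002] [ 0.544 -0.123  0.133]
rim 1107 ((463.2143249511719, -162.37940979003906), 29.41143798828125)
fit [ 0.46266151 -0.16208474  0.0262959 ]
foot 1523 ((462.8796081542969, -162.39453125), 39.83717727661133)
```

View pics/t1.png

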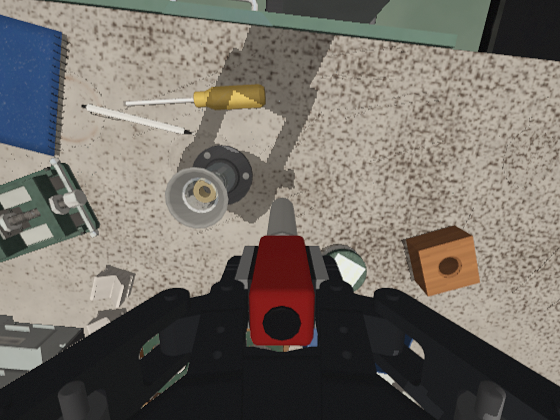

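Emit:
servo_tool(motion=[-1,0,-0.3,0,0,-1,0.006,-0.6,0,0,-1,0.006,-0.65,0,0,-1,0.006,-0.65,0,0,-1,0.006,-0.65,0,0])

```text
time: 7.72
tool_pos: [0.4633, -0.1619, 0.2624]
tool_rot: [0.0, -0.053, 0.999, 0.0]
contact_force: [0.9, 0.6, -2.5]
gripper_width: 0.276
grasp_force: 60.0
```

```bash
python3 - <<'E'
from h import *
st=manip.state(); im,d=eyes.grab_frame('wrist'); cv2.imwrite('pics/t2.png',im[:,:,::-1]); C=cloud('wrist',d,st)
print(st['tool_pos'],st['contact_force'])
for l in ['tube','brass_sleeve','rod']:
    for r in models.regions_of('wrist',l)[:1]:
        Q=C[r['mask']&(d>0)]; print(l,r['p'],r['pixel'],Q.min(0).round(3),Q.max(0).round(3))
        if l=='tube':
            T=Q[abs(Q[:,2]-.132)<.003]; print(cv2.minEnclosingCircle((T[:,:2]*1000).astype(np.float32)))
        if l=='rod':
            for z in (.165,.175,.19,.2): 
                T=Q[abs(Q[:,2]-z)<.004]; print(z,len(T),np.median(T,0) if len(T) else '', (T[:,0].max(),T[:,1].min(),T[:,1].max()) if len(T) else '')
E
```

```text
[ 0.46328848 -0.16188536  0.26242795] [ 0.86554069  0.57730643 -2.46483516]
tube 0.73 [280.9, 178.5] [ 0.424 -0.203 -0.002] [ 0.536 -0.115  0.201]
((463.02081298828125, -162.38858032226562), 29.31064224243164)
brass_sleeve 0.58 [280.2, 192.1] [ 0.452 -0.175  0.082] [ 0.472 -0.15   0.103]
rod 0.69 [355.7, 284.7] [ 0.453 -0.134 -0.   ] [ 0.616 -0.029  0.303]
0.165 0  
0.175 0  
0.19 0  
0.2 0
```

View pics/t2.png

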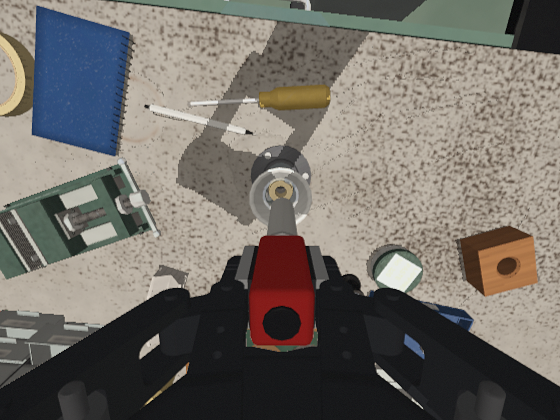

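Emit:
servo_tool(motion=[-1,0,0.004,0.1,0,-1,0,0.004,0.2,0,-1,0,0.004,0.3,0,-1,0,0.004,0.37,0,-1,0,0.004,0.37,0])

```text
time: 8.55
tool_pos: [0.4626, -0.1622, 0.2169]
tool_rot: [-0.001, -0.052, 0.999, 0.001]
contact_force: [-0.3, 0.6, -0.8]
gripper_width: 0.276
grasp_force: 60.0
```

Emit:
servo_tool(motion=[-1,0,0,0.02,0,-1,0,0,0.04,0,-1,0,0,0.06,0,-1,0,0,0.06,0])

```text
time: 9.05
tool_pos: [0.463, -0.1624, 0.2107]
tool_rot: [-0.0, -0.052, 0.999, 0.0]
contact_force: [0.4, -0.2, -0.8]
gripper_width: 0.275
grasp_force: 60.0
```

Emit:
servo_tool(motion=[-1,0,0,0.01,0,-1,0,0,0.02,0,-1,0,0,0.03,0])

```text
time: 9.43
tool_pos: [0.4633, -0.1626, 0.208]
tool_rot: [0.0, -0.052, 0.999, -0.0]
contact_force: [-0.7, 0.4, 4.4]
gripper_width: 0.27
grasp_force: 60.7
```

Emit:
servo_tool(motion=[-1,0,0,0.01,0,-1,0,0,0.02,0,-1,0,0,0.03,0])

```text
time: 9.8
tool_pos: [0.4636, -0.1627, 0.2051]
tool_rot: [0.001, -0.052, 0.999, -0.0]
contact_force: [-0.2, 0.1, 5.7]
gripper_width: 0.277
grasp_force: 60.9
```

Emit:
servo_tool(motion=[-1,0,0,0.01,0,-1,0,0,0.02,0,-1,0,0,0.03,0,-1,0,0,0.04,0])

```text
time: 10.3
tool_pos: [0.4637, -0.1627, 0.2002]
tool_rot: [0.001, -0.052, 0.999, -0.0]
contact_force: [-0.5, 1.9, 5.8]
gripper_width: 0.275
grasp_force: 60.9
```

Emit:
servo_tool(motion=[-1,0,0,0.01,0,-1,0,0,0.02,0,-1,0,0,0.03,0,-1,0,0,0.04,0])

```text
time: 10.8
tool_pos: [0.4637, -0.1627, 0.1954]
tool_rot: [0.001, -0.052, 0.999, -0.0]
contact_force: [-2.1, 1.5, 5.5]
gripper_width: 0.277
grasp_force: 60.9
```

Emit:
servo_tool(motion=[-1,0,0,0.01,0,-1,0,0,0.02,0,-1,0,0,0.03,0])

```text
time: 11.18
tool_pos: [0.4637, -0.1628, 0.1918]
tool_rot: [0.001, -0.052, 0.999, -0.0]
contact_force: [-1.8, 0.2, 4.8]
gripper_width: 0.272
grasp_force: 60.9
```

Emit:
servo_tool(motion=[-1,0,0,0.01,0,-1,0,0,0.02,0,-1,0,0,0.03,0])

```text
time: 11.55
tool_pos: [0.4636, -0.1628, 0.1882]
tool_rot: [0.001, -0.052, 0.999, -0.0]
contact_force: [-0.2, 1.0, 5.2]
gripper_width: 0.273
grasp_force: 60.9
```

Emit:
servo_tool(motion=[-1,0,0,0.01,0,-1,0,0,0.02,0,-1,0,0,0.03,0])

```text
time: 11.92
tool_pos: [0.4639, -0.1628, 0.1853]
tool_rot: [0.001, -0.052, 0.999, -0.001]
contact_force: [-2.0, 1.4, 9.9]
gripper_width: 0.275
grasp_force: 61.6
```

Emit:
servo_tool(motion=[-1,0,0,0.008,0,-1,0,0,0.016,0,-1,0,0,0.016,0])

```text
time: 12.3
tool_pos: [0.4636, -0.1628, 0.1827]
tool_rot: [0.001, -0.052, 0.999, -0.0]
contact_force: [-2.7, 0.9, 7.3]
gripper_width: 0.276
grasp_force: 61.3
```

Emit:
servo_tool(motion=[-1,0,0,0.008,0,-1,0,0,0.016,0,-1,0,0,0.016,0])

```text
time: 12.68
tool_pos: [0.4634, -0.1627, 0.1803]
tool_rot: [0.0, -0.052, 0.999, -0.0]
contact_force: [-1.9, 1.0, 5.5]
gripper_width: 0.273
grasp_force: 61.1
```

Emit:
servo_tool(motion=[-1,0,0,0.008,0,-1,0,0,0.016,0,-1,0,0,0.024,0])

```text
time: 13.05
tool_pos: [0.4636, -0.1628, 0.1773]
tool_rot: [0.001, -0.052, 0.999, -0.0]
contact_force: [0.2, -0.1, 4.9]
gripper_width: 0.274
grasp_force: 60.9
```

Emit:
servo_tool(motion=[-1,0,0,0.01,0,-1,0,0,0.02,0,-1,0,0,0.03,0])

```text
time: 13.42
tool_pos: [0.4634, -0.1627, 0.1732]
tool_rot: [0.0, -0.052, 0.999, -0.0]
contact_force: [-0.2, 0.3, 5.5]
gripper_width: 0.271
grasp_force: 60.9
```

Emit:
servo_tool(motion=[-1,0,0,0.01,0,-1,0,0,0.02,0,-1,0,0,0.03,0])

```text
time: 13.8
tool_pos: [0.4632, -0.1626, 0.1694]
tool_rot: [0.0, -0.052, 0.999, -0.0]
contact_force: [-0.7, -0.1, 5.2]
gripper_width: 0.275
grasp_force: 60.9
```

Emit:
servo_tool(motion=[-1,0,0,0.01,0,-1,0,0,0.02,0,-1,0,0,0.03,0])

```text
time: 14.18
tool_pos: [0.4632, -0.1625, 0.1658]
tool_rot: [0.0, -0.052, 0.999, -0.0]
contact_force: [0.8, -0.2, 5.1]
gripper_width: 0.274
grasp_force: 60.9
```

Emit:
servo_tool(motion=[-1,0,0,0.01,0,-1,0,0,0.02,0,-1,0,0,0.02,0])

```text
time: 14.55
tool_pos: [0.463, -0.1625, 0.1632]
tool_rot: [-0.0, -0.052, 0.999, 0.0]
contact_force: [0.7, -1.1, 4.4]
gripper_width: 0.269
grasp_force: 60.8
```

Emit:
servo_tool(motion=[-1,0,0,0.008,0,-1,0,0,0.016,0])

```text
time: 14.8
tool_pos: [0.4631, -0.1625, 0.1615]
tool_rot: [0.0, -0.052, 0.999, -0.0]
contact_force: [0.5, -0.8, 4.0]
gripper_width: 0.272
grasp_force: 60.8
```

Emit:
servo_tool(motion=[-1,0,0,0.006,0,-1,0,0,0.012,0])

```text
time: 15.05
tool_pos: [0.4631, -0.1625, 0.16]
tool_rot: [0.0, -0.052, 0.999, -0.0]
contact_force: [0.8, -1.0, 5.3]
gripper_width: 0.271
grasp_force: 60.8
```

Emit:
servo_tool(motion=[-1,0,0,0.005,0,-1,0,0,0.005,0])

```text
time: 15.3
tool_pos: [0.4631, -0.1625, 0.1593]
tool_rot: [-0.0, -0.052, 0.999, 0.0]
contact_force: [-0.1, -0.3, 3.4]
gripper_width: 0.276
grasp_force: 60.8
```

Emit:
servo_tool(motion=[-1,0,0,0.005,0,-1,0,0,0.005,0])

```text
time: 15.55
tool_pos: [0.4631, -0.1625, 0.1588]
tool_rot: [-0.0, -0.052, 0.999, 0.0]
contact_force: [0.1, -0.5, 4.4]
gripper_width: 0.274
grasp_force: 60.9
```

Emit:
servo_tool(motion=[-1,0,0,0.005,0,-1,0,0,0.005,0])

```text
time: 15.8
tool_pos: [0.4632, -0.1626, 0.1587]
tool_rot: [0.0, -0.052, 0.999, -0.0]
contact_force: [0.1, -0.3, 6.3]
gripper_width: 0.274
grasp_force: 61.1
```

Emit:
servo_tool(motion=[-1,0,0,0.005,0,-1,0,0,0.005,0])

```text
time: 16.05
tool_pos: [0.4634, -0.1626, 0.1586]
tool_rot: [0.0, -0.052, 0.999, -0.0]
contact_force: [0.2, 0.4, 8.4]
gripper_width: 0.275
grasp_force: 61.4
```

Emit:
servo_tool(motion=[-1,0,0,0.005,0,-1,0,0,0.005,0])

```text
time: 16.3
tool_pos: [0.4635, -0.1627, 0.1586]
tool_rot: [0.0, -0.052, 0.999, -0.0]
contact_force: [-1.1, 0.7, 9.8]
gripper_width: 0.272
grasp_force: 61.7
```

Emit:
servo_tool(motion=[-1,0,0,0.006,0,-1,0,0,0.012,0,-1,0,0,0.012,0])

```text
time: 16.68
tool_pos: [0.4638, -0.1628, 0.1585]
tool_rot: [0.001, -0.052, 0.999, -0.0]
contact_force: [-2.7, 1.9, 16.1]
gripper_width: 0.274
grasp_force: 62.4
```

Emit:
servo_tool(motion=[-1,0,0,0,0,-1,0,0,0,0,-1,0,0,0,0,-1,0,0,0,0,-1,0,0,0,0])

```text
time: 17.3
tool_pos: [0.4638, -0.1628, 0.1585]
tool_rot: [0.001, -0.052, 0.999, -0.0]
contact_force: [-3.0, 0.9, 15.4]
gripper_width: 0.271
grasp_force: 62.4
```

Emit:
servo_tool(motion=[-1,0,0,-0.03,0,-1,0,0,-0.1,0,-1,0,0,-0.3,0,-1,0,0,-0.6,0,-1,0,0,-0.9,0])

```text
time: 17.92
tool_pos: [0.4622, -0.1619, 0.263]
tool_rot: [-0.002, -0.052, 0.999, 0.001]
contact_force: [0.3, 0.4, -1.2]
gripper_width: 0.276
grasp_force: 60.1
```

Emit:
servo_tool(motion=[-1,0,0,-0.1,0,-1,0,0,-0.1,0,-1,0,0,-0.1,0])

```text
time: 18.3
tool_pos: [0.4622, -0.162, 0.2732]
tool_rot: [-0.002, -0.052, 0.999, 0.001]
contact_force: [0.5, 0.2, -1.9]
gripper_width: 0.275
grasp_force: 60.1
```

```bash
python3 t.py t3; python3 - <<'E'
import sys
sys.path.insert(0,'.')
from h import *
st=manip.state(); im,d=eyes.grab_frame('side'); cv2.imwrite('pics/s1.png',cv2.resize(im[230:360,230:360,::-1],None,fx=4,fy=4)); C=cloud('side',d)
for l in ['brass_sleeve','steel_sleeve']:
    for r in models.regions_of('side',l)[:1]:
        Q=C[r['mask']&(d>0)]; print(l,r['p'],r['pixel'],Q.min(0).round(3),Q.max(0).round(3))
E
```

```text
[ 0.4622 -0.162   0.2732] [-0.0017 -0.0518  0.9987  0.001 ] [ 0.49  0.18 -1.91] 0.27536066936181597
0.76 [278.8, 179.9] [ 0.423 -0.203 -0.002] [ 0.531 -0.116  0.21 ]
rim 810 ((463.09185791015625, -162.6031951904297), 29.28646469116211)
fit [ 0.46276302 -0.16252994  0.02634543]
foot 1144 ((463.08343505859375, -162.37001037597656), 39.94858932495117)
```

View pics/s1.png

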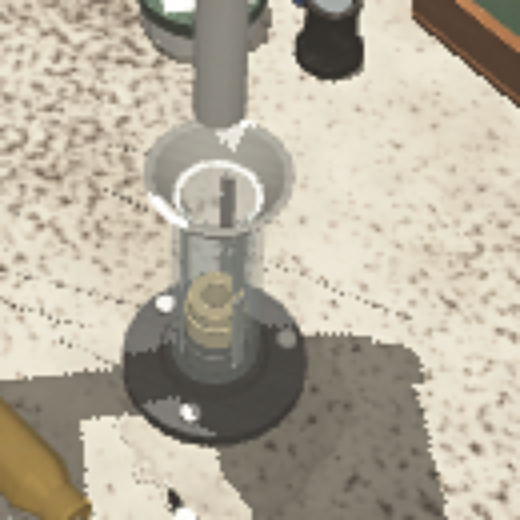

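Emit:
servo_tool(motion=[-1,-0.1,0.3,0,0,-1,-0.2,0.6,0,0,-1,-0.32,0.83,0,0])

```text
time: 18.92
tool_pos: [0.491, -0.0582, 0.2753]
tool_rot: [-0.0, -0.052, 0.999, 0.0]
contact_force: [0.8, -0.6, -1.2]
gripper_width: 0.277
grasp_force: 60.0
```

Emit:
servo_tool(motion=[-1,-0.1,0.3,0,0,-1,-0.2,0.6,0,0,-1,-0.32,0.83,0,0])

```text
time: 19.3
tool_pos: [0.5189, 0.045, 0.2753]
tool_rot: [-0.0, -0.052, 0.999, 0.0]
contact_force: [0.2, -0.3, -1.2]
gripper_width: 0.271
grasp_force: 60.0
```

Emit:
servo_tool(motion=[-1,-0.1,0.3,0,0,-1,-0.2,0.6,0,0,-1,-0.32,0.83,0,0,-1,-0.32,0.83,0,0,-1,-0.32,0.83,0,0])

```text
time: 19.92
tool_pos: [0.5465, 0.1462, 0.2752]
tool_rot: [-0.0, -0.052, 0.999, -0.0]
contact_force: [-0.6, -1.0, -1.4]
gripper_width: 0.274
grasp_force: 60.1
```

```bash
python3 - <<'E'
from h import *
st=manip.state(); print(st['tool_pos'],st['contact_force'])
im,d=eyes.grab_frame('wrist'); cv2.imwrite('pics/w5.png',im[:,:,::-1]); C=cloud('wrist',d,st)
for l in ['stand']:
    for r in models.regions_of('wrist',l)[:1]:
        Q=C[r['mask']&(d>0)]; T=Q[abs(Q[:,2]-.042)<.004]; print(l,r['p'],len(T),cv2.minAreaRect((T[:,:2]*1000).astype(np.float32)))
E
```

```text
[0.54653133 0.14623056 0.27516442] [-0.56208084 -0.99842589 -1.36316665]
stand 0.71 2573 ((546.18603515625, 147.2158203125), (70.25541687011719, 69.98171997070312), 23.491044998168945)
```

View pics/w5.png

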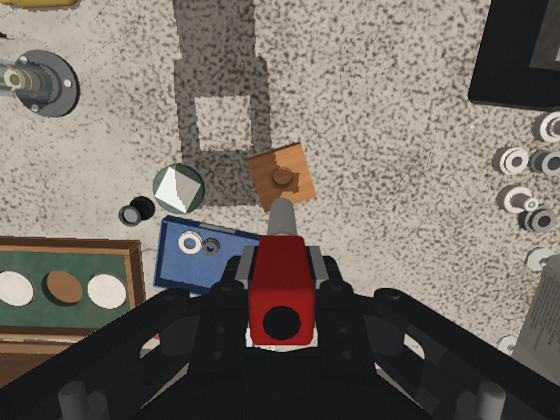

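Emit:
servo_tool(motion=[-1,0,0.005,0.3,0,-1,0,0.005,0.6,0,-1,0,0.005,0.85,0,-1,0,0.005,0.95,0,-1,0,0.005,0.95,0])

```text
time: 20.65
tool_pos: [0.5464, 0.1467, 0.1612]
tool_rot: [-0.001, -0.051, 0.999, -0.0]
contact_force: [-0.9, 0.1, -1.0]
gripper_width: 0.275
grasp_force: 60.1
```

Emit:
servo_tool(motion=[-1,0,0,0.02,0,-1,0,0,0.05,0,-1,0,0,0.08,0,-1,0,0,0.12,0])

```text
time: 21.15
tool_pos: [0.5469, 0.1473, 0.1472]
tool_rot: [0.0, -0.052, 0.999, 0.0]
contact_force: [0.6, -0.2, -1.4]
gripper_width: 0.273
grasp_force: 60.1
```

Tip at 40 mm, i.e. entering the hole with no contact. Continue down.

Emit:
servo_tool(motion=[-1,0,0,0.04,0,-1,0,0,0.08,0,-1,0,0,0.12,0,-1,0,0,0.16,0])

```text
time: 21.65
tool_pos: [0.5467, 0.1472, 0.1276]
tool_rot: [-0.0, -0.052, 0.999, -0.0]
contact_force: [-0.3, -0.3, -2.2]
gripper_width: 0.271
grasp_force: 60.1
```

Emit:
servo_tool(motion=[-1,0,0,0.03,0,-1,0,0,0.06,0,-1,0,0,0.08,0,-1,0,0,0.1,0,-1,0,0,0.1,0])

```text
time: 22.28
tool_pos: [0.5466, 0.1472, 0.1158]
tool_rot: [-0.0, -0.052, 0.999, -0.0]
contact_force: [0.1, -0.4, -2.2]
gripper_width: 0.272
grasp_force: 60.1
```

Emit:
servo_tool(motion=[-1,0,0,0.01,0,-1,0,0,0.02,0,-1,0,0,0.026,0,-1,0,0,0.026,0])

```text
time: 22.78
tool_pos: [0.5468, 0.1472, 0.1131]
tool_rot: [0.0, -0.052, 0.999, -0.0]
contact_force: [-0.3, -0.7, -0.4]
gripper_width: 0.273
grasp_force: 60.4
```

Just touching the hole's bottom; open, settle, then withdraw straight up.

Emit:
servo_tool(motion=[-0.2,0,0,0,0,0.2,0,0,0,0,1,0,0,0,0,1,0,0,0,0,1,0,0,0,0])

```text
time: 23.4
tool_pos: [0.5467, 0.1472, 0.1129]
tool_rot: [0.0, -0.052, 0.999, -0.0]
contact_force: [-0.6, 0.8, 0.4]
gripper_width: 1.001
grasp_force: 0.0
```

Emit:
servo_tool(motion=[1,0,0,0,0,1,0,0,-0.05,0,1,0,0,-0.3,0,1,0,0,-0.7,0,1,0,0,-1,0])

```text
time: 24.02
tool_pos: [0.5472, 0.1473, 0.2356]
tool_rot: [0.001, -0.052, 0.999, 0.0]
contact_force: [-0.2, -0.0, -0.0]
gripper_width: 0.997
grasp_force: 0.0
```

Emit:
servo_tool(motion=[1,0,0,-0.1,0,1,0,0,-0.1,0,1,0,0,-0.1,0,1,0,0,-0.1,0])

```text
time: 24.52
tool_pos: [0.5458, 0.1471, 0.2426]
tool_rot: [-0.002, -0.052, 0.999, -0.0]
contact_force: [0.1, -0.1, -0.0]
gripper_width: 1.004
grasp_force: 0.0
```

```bash
python3 w.py w6; python3 m.py | grep -A1 -E "rod|loupe|grease|brass"; python3 - <<'E'
import cv2,numpy as np
a=[cv2.resize(cv2.imread(f'pics/{n}0.png')[110:360,180:380],None,fx=2,fy=2,interpolation=2) for n in('scene','side')]
cv2.imwrite('pics/c1.png',np.hstack(a))
E
```

```text
24.52 [0.5458 0.1471 0.2426] [-1.800e-03 -5.180e-02  9.987e-01 -1.000e-04] [ 0.07 -0.1  -0.03]
red top 654 0.15983971037053224
((548.4525756835938, 148.3069610595703), (22.92156982421875, 23.556520462036133), 5.884158611297607)
rod 0.77 [282.1, 207.9] [ 0.536  0.135 -0.001] [0.607 0.175 0.164]
stand 0.58 [280.4, 176.9] [ 0.5    0.097 -0.002] [0.591 0.191 0.157]
((545.8616943359375, 147.25320434570312), (69.92756652832031, 69.79930877685547), 23.51125717163086)
rod 0.97 [242. 173.] 492 lo [ 0.534  0.135 -0.   ] hi [0.612 0.221 0.163] med [0.541 0.141 0.116]
   top 69 [0.545  0.1466 0.1603]
--
loupe 0.48 [325. 221.] 245 lo [ 0.596 -0.062  0.002] hi [ 0.625 -0.033  0.042] med [ 0.606 -0.05   0.026]
   top 65 [ 0.6128 -0.0466  0.0395]
grease_tin 0.8 [295. 222.] 621 lo [ 0.542 -0.02   0.002] hi [0.604 0.042 0.031] med [0.568 0.007 0.028]
   top 458 [0.5736 0.011  0.0285]
brass_sleeve 0.33 [326. 282.] 1918 lo [ 0.424 -0.199  0.002] hi [ 0.492 -0.128  0.132] med [ 0.452 -0.168  0.058]
   top 274 [ 0.4609 -0.163   0.1299]
--
rod 0.55 [232. 160.] 677 lo [0.537 0.133 0.003] hi [0.62  0.285 0.164] med [0.545 0.139 0.119]
   top 102 [0.5486 0.1457 0.1613]
--
loupe 0.76 [314. 237.] 350 lo [ 0.599 -0.063  0.001] hi [ 0.629 -0.035  0.043] med [ 0.611 -0.054  0.026]
   top 99 [ 0.6154 -0.0474  0.0404]
grease_tin 0.91 [281. 229.] 849 lo [ 0.546 -0.021  0.002] hi [0.606 0.041 0.032] med [0.573 0.003 0.029]
   top 626 [0.5769 0.0103 0.0293]
--
rod 0.7 [283. 206.] 1417 lo [0.536 0.137 0.023] hi [0.559 0.159 0.163] med [0.541 0.148 0.159]
   top 827 [0.548  0.148  0.1606]
--
loupe 0.82 [130. 222.] 932 lo [ 0.6   -0.059  0.   ] hi [ 0.629 -0.029  0.042] med [ 0.612 -0.04   0.033]
   top 349 [ 0.6152 -0.0447  0.0386]
grease_tin 0.87 [170. 194.] 2473 lo [ 0.546 -0.016  0.008] hi [0.607 0.044 0.03 ] med [0.575 0.015 0.028]
   top 2310 [0.5766 0.0136 0.0279]
```

View pics/c1.png

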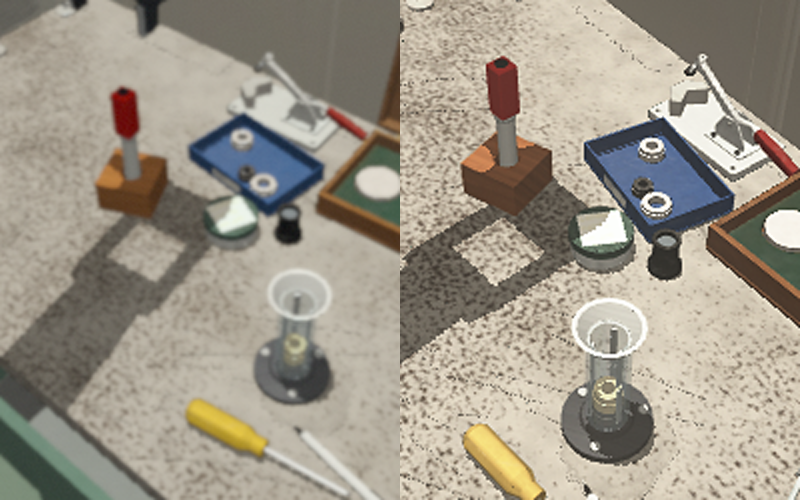

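```bash
python3 -c "from plant import job_done; print(job_done())"
```

```text
the job is handed in; nothing more can be done
None
```

The job is handed in, with no verdict returned: the steel sleeve is on the tube floor with the brass one on top, after a firm push held for about 0.6 s (15–16 N at the wrist, about 17 N on the sleeves). The rod is back upright and fully down in its stand, and the loupe and grease tin have not moved.

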